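Clip on the tilt sensor, unlatch the hitch coupler and hold it raised

TASK

On the trailer-electronics test rig, take the cordless tilt-sensor clip off its stand by squeezing its handles, and clip it squarely over the top edge of the fin on the blue tongue, letting go of it there. Then pull the red latch handle sideways against its spring, lift the coupler off the tow ball by that handle until the tongue is tilted up about 20 degrees, and finish while still holding it raised and still by the red handle. The sensor must stay clipped on the fin; leave the head unit, mug and screwdriver where they are.

Things in the scene. Friction and masses are not known exactly. Their poses are not given: they have to be found in the camera images.
- clip: Orange sprung clip, 55 g, white sensor box at the +x end of its pivot. Origin on the pivot; y: squeezing line; z up. Handles 18 mm wide (x) rise 4 to 49 mm above the pivot, 30 mm over their outer faces low down, 46 at the top; squeezed to the stop, parallel, 26 mm. Starts upright astride the stand's plate. Frame of the -y half: leans 0.22 rad about x when squeezed.
- clip_jaw (a joint): Clip angle (rad): 0 on a 6 mm plate, 0.45 squeezed to the stop (about 8 N), -0.15 shut empty. Let go, it grips a plate with about 6 N a side.
- stand: Fixed black block 90 x 90 x 14 mm with an upright aluminium plate (60 mm along x, 6 mm thick in y, top edge 96 mm above the bench) on which the clip waits. Origin at the centre of its underside; z up.
- head_unit: Bystander: loose black car head unit with a display, about 110 x 210 x 115 mm, left of the rig. Origin under its centre.
- mug: Bystander: white mug, 76 mm across, 90 mm high. Origin under its centre.
- screwdriver: Bystander: screwdriver lying on the bench beyond the rig. Origin under its middle.
- clip_seat (a point): Underside of the clip's pivot pin, 6 mm below the pivot: a plate's top edge can come up to here. The jaws, 16 mm wide along x, reach 28 mm below it; squeezed to the stop, their tips stand about 20 mm apart.
- fin (a point): Aluminium fin on the blue tongue: 50 mm long (x), 6 mm thick (y), 45 mm high. Origin at the middle of its TOP edge, 158 mm above the bench when down; z up the fin, +x along the tongue to the coupler and ball, +y the way the latch pulls. The clip goes over the top edge, its y along the fin's y, either way round.
- latch: Sprung latch with a red upright handle on the coupler; the handle is 28 (x) by 12 (y) by 46 mm high; hold it from above, fingers either side in y. Origin at the centre of its foot, 122 mm above the bench when down, 130 mm along +x from the fin and, at rest, 10 mm to +y of the fin's line; axes as the fin's. Rises with the tongue.
- latch_travel (a joint): Latch travel (m) along the handle's +y: 0 locked under the ball, stop at 0.018. The spring pushes back with 5 N at 0, 9.5 N at the stop. The coupler lifts only with over 0.012 of travel, kept until it has risen 35 mm; with less the bolt catches under the ball.
- tongue_tilt (a joint): Tilt of the tongue (rad): 0 down on the ball, grows as the coupler rises, stop at 0.65. It falls back if let go; about 4 N at the handle carries it.
- tongue: Blue tongue, a 36 mm square tube, with the grey coupler cup over the ball. Origin in the middle of its hinge pin, 95 mm above the bench, 100 mm behind (-x of) the fin, 230 mm behind the ball, at the end nearest the robot; axes as the fin's. It swings up about its level y axis. Fork cheeks at the hinge are 115 mm high. Rig base plate 330 x 130 x 12 mm, from 40 mm behind the hinge.

How it is judged:
By the outcome, as a careful person would: the job done as asked, in the order asked, and still so for the second after the job is handed in, while the arm keeps its last pose, push and grip.
It also fails if it takes over 51 s, if anything falls off the work surface, if the arm or the gripper's body presses on something with over 40 N, if the wrist force passes 120 N, or if a joint passes its speed limit or range.

ROBOT

A 6-joint arm with a two-finger parallel gripper is mounted at the origin on the work surface. World frame = base frame: x ahead of the robot, y to its left, z up, the work surface at z = 0. Lengths are in m, angles in rad, forces in N, time in s.
With the tool pointing down it reaches from about 0.3 to 0.95 m from the base axis. Payload 3.1 kg.
Tool frame: the origin (TCP) lies on the centre line of the jaws, within the pads' length; the fingertips stand 8 mm ahead of it and the grasp point (between the pads) lies 11 mm behind it (bot.tip_extent is the distance from the TCP to the fingertips, in m); y points along the fingers, z is the direction in which the jaws open and shut, and the axes are right-handed (so a half turn about y gives the same grasp; the last joint's range is limited). The gripper opens to 85 mm and grips with 20 to 120 N. Pads are 22 mm wide; open, the fingers measure 114 mm over their backs; the gripper's body (76 mm by 85 mm) begins 54 mm behind the grasp point. The pads swing forward as they close: fully open they stand 13 mm farther back than shut.
Start: joints at [1.149, 0.308, 1.634, -0, 1.2, -0.07], TCP at [0.215, 0.587, 0.239] pointing down, gripper open.
Joint ranges: [-3.06, 3.06], [-0.79, 1.96], [0.05, 2.63], [-1.19, 4.34], [0.05, 2.64], [-2.94, 2.94]. Speed limits (rad/s): [2.79, 2.79, 3.14, 3.14, 3.14, 3.14].

INTERFACE

Orientations are given as a unit quaternion [w, x, y, z].
In Python, from station import bot gives the robot as it stands. The module is installed in compiled form; this text tells all that it offers. Calls block until the motion is done:
- bot.move_pose(position, orientation): joint-space move of the TCP to a pose.
- bot.servo_line(position, rot=None, rate=0.15, stop_force=None): straight line of the TCP; rot=None keeps the orientation; rate is the mean speed in m/s. With stop_force (N) it stops when the force on the tool has changed by that much, and returns True; else False.
- bot.move_joints(angles): joint-space move.
- bot.command_gripper(opening, effort=None): finger opening in m; effort is the grip in N (None keeps the last); returns when the fingers have stopped.
- bot.pause(seconds).
- bot.ik(position, orientation): joint angles nearest the present ones, or None.
- bot.grab_frame(name): name is "scene" or "top"; returns the picture (420x560x3 uint8, red, green, blue); there is no depth.
- bot.camera_model(name): a dict with "intrinsics" (3x3 intrinsics, pixels), "origin" and "orientation" of the camera in the world. Camera axes: x right, y down, z forward; pixel columns grow to the right and rows downward; lengths in m; the calibration is good to about 2 mm. A picture is of the moment at which its call begins. camera_model takes no time and is no camera call.
A pose or a line that the arm cannot do raises bot.PlanningError and nothing moves.
- bot.hand_in(): hands the job in, once; it reports no verdict.
Trained networks look in the newest picture that a camera, given by its name, has taken for a name from the list of things; names that differ only in an ending like _2 or _b are one class to them, and where a whole thing is asked for, a point or a joint stands for the part that bears it (a point fixed in the world has none). Each returns a list of dicts, best first, with "conf" (0 to 1); they miss things now and then, are a little off and sometimes report something else, mostly with a low value. They report only what shows in the picture. A call takes as long as a camera call.
- bot.cut_out(target, camera): "region" (420x560 bool, what is visible of it) and "pixel" ([column, row] in pixels, amid what is visible of it).
Readings, each from a call of its own:
- bot.read_time(): time.
- bot.read_joint_positions(): joint angles.
- bot.read_dq(): joint speeds.
- bot.read_joint_efforts(): joint torques, N m.
- bot.read_position(): TCP position.
- bot.read_ee_rot(): TCP orientation.
- bot.read_contact_force(): force on the tool from outside, world axes, zero at the start.
- bot.read_wrist_torque(): the same for the moment, N m.
- bot.read_finger_gap(): finger opening in m.
Only numpy, scipy, OpenCV 4.12 (cv2) and the standard library are available. Lean on these libraries where they do the work, as an engineer would, in place of code of your own. Each camera call takes 0.05 s, during which the arm holds its last target.

## Working session

There is one attempt and no reset: what is moved stays moved. The work goes in short steps, each a Python script; the robot and the scene stay as the last script left them, time stands still between calls to the robot, and variables do not carry over. Pictures are saved under pics/ and viewed, and the job is handed in when it is done.

```bash
mkdir -p pics
cat > h.py <<'E'
import numpy as np, cv2
from station import bot
from scipy.spatial.transform import Rotation as R
def q2R(q): return R.from_quat([q[1],q[2],q[3],q[0]]).as_matrix()
def R2q(m):
    q=R.from_matrix(m).as_quat(); return [float(q[3]),float(q[0]),float(q[1]),float(q[2])]
def save(cam,name):
    im=bot.grab_frame(cam); cv2.imwrite('pics/'+name,cv2.cvtColor(im,cv2.COLOR_RGB2BGR)); return im
def ray(cam,px):
    c=bot.camera_model(cam); K=np.array(c['intrinsics']); o=np.array(c['origin']); q=np.array(c['orientation'])
    M=q2R(q) if q.size==4 else q
    return o, M@np.linalg.solve(K,[px[0],px[1],1.])
def at_z(cam,px,z):
    o,d=ray(cam,px); return o+d*(z-o[2])/d[2]
def proj(cam,p):
    c=bot.camera_model(cam); K=np.array(c['intrinsics']); o=np.array(c['origin']); q=np.array(c['orientation'])
    M=q2R(q) if q.size==4 else q
    v=K@(M.T@(np.array(p)-o)); return v[:2]/v[2]
def tri(px1,px2):
    A=[];b=[]
    o1,d1=ray('scene',px1);o2,d2=ray('top',px2)
    s=np.linalg.lstsq(np.stack([d1,-d2],1),o2-o1,rcond=None)[0]
    a,b=o1+s[0]*d1,o2+s[1]*d2
    return (a+b)/2,np.linalg.norm(a-b)
E
python3 - <<'E'
from h import *
np.set_printoptions(precision=4,suppress=True)
for c in('scene','top'):
    save(c,c+'0.png'); m=bot.camera_model(c); print(c,m)
    for t in('clip','stand','fin','latch','tongue'):
        r=bot.cut_out(t,c)
        for k in r[:2]: print(t,k['conf'],k['pixel'],k['region'].sum())
print(bot.read_ee_rot(),bot.read_time(),bot.read_finger_gap())
E
```

```text
scene {'intrinsics': array([[398.7079,   0.    , 279.1216],
       [  0.    , 398.7079, 208.0144],
       [  0.    ,   0.    ,   1.    ]]), 'origin': array([ 1.2417, -0.3732,  0.8651]), 'orientation': array([-0.3393,  0.8079,  0.4433, -0.1889])}
clip 0.71 [142.4, 258.4] 217
stand 0.67 [150.4, 279.2] 1035
fin 0.94 [307.6, 204.1] 1578
latch 0.63 [318.3, 206.0] 342
tongue 0.6 [305.0, 202.4] 1567
top {'intrinsics': array([[481.5152,   0.    , 276.8252],
       [  0.    , 481.5152, 206.202 ],
       [  0.    ,   0.    ,   1.    ]]), 'origin': array([0.4281, 0.0471, 1.1817]), 'orientation': array([-0.0518,  0.7055, -0.7048,  0.0531])}
clip 0.79 [449.3, 225.8] 287
stand 0.92 [430.9, 238.7] 1221
fin 0.6 [237.7, 213.6] 2363
latch 0.9 [244.1, 178.5] 332
tongue 0.9 [237.7, 212.8] 2328
[ 0.6962 -0.6962  0.1237 -0.1237] 0.6 0.08521086348021085
```

View pics/scene0.png

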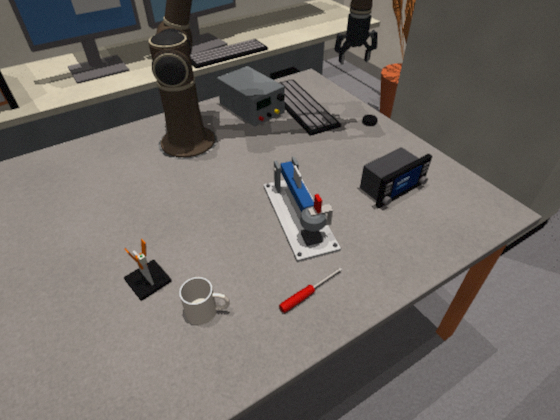

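View pics/top0.png

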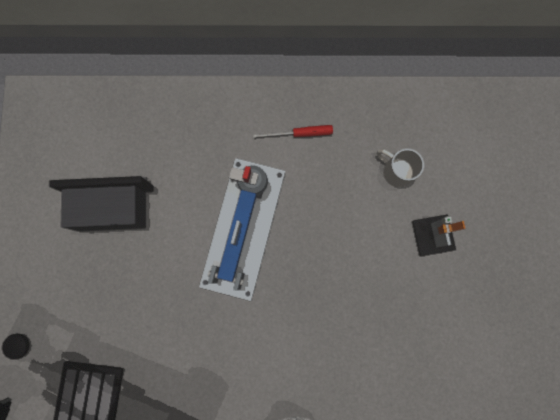

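Run:
```python
from h import *
a=cv2.imread('pics/scene0.png'); b=cv2.imread('pics/top0.png')
def crop(im,x,y,w,h,s,n): cv2.imwrite('pics/'+n,cv2.resize(im[y:y+h,x:x+w],None,fx=s,fy=s,interpolation=cv2.INTER_CUBIC))
crop(a,100,215,100,75,8,'s_clip.png'); crop(a,250,160,100,75,8,'s_rig.png')
crop(b,390,190,100,75,8,'t_clip.png'); crop(b,190,155,100,75,8,'t_rig.png');crop(b,190,200,100,75,8,'t_rig2.png')
```

```text
(no output)
```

View pics/s_clip.png

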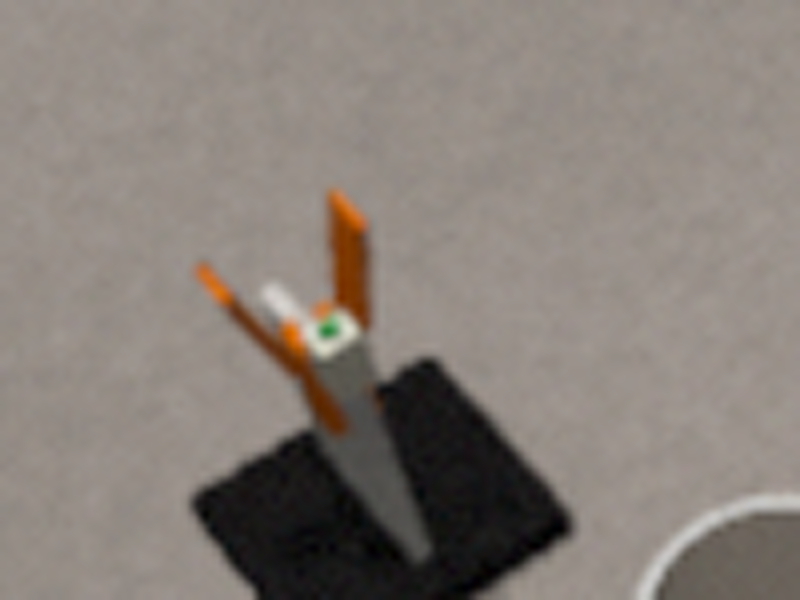

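View pics/t_clip.png

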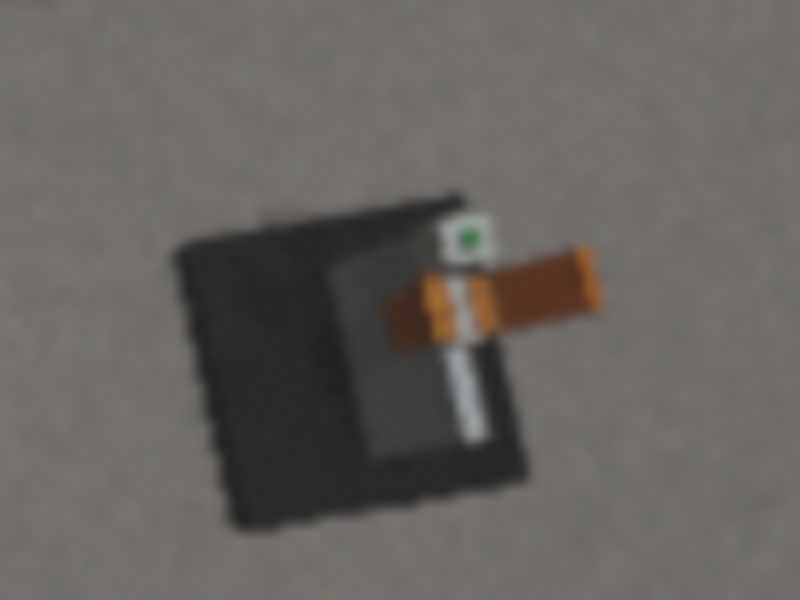

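View pics/s_rig.png

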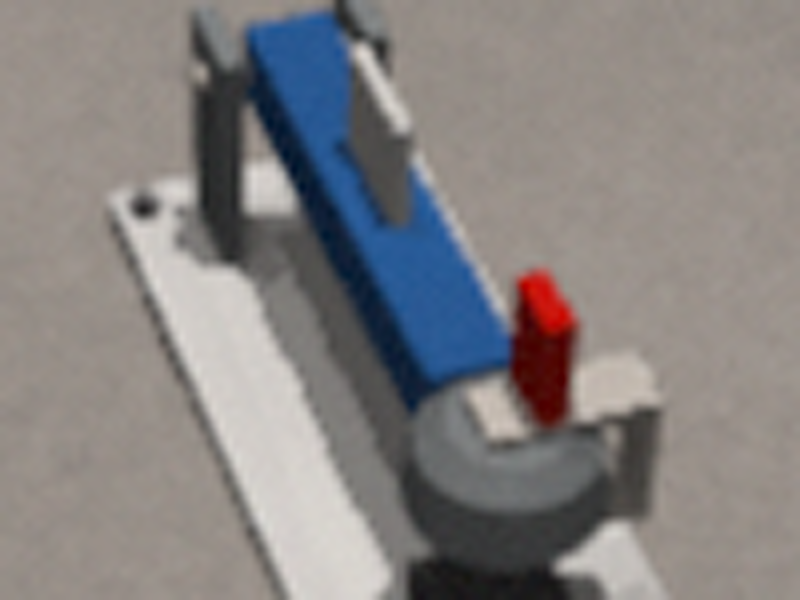

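View pics/t_rig.png

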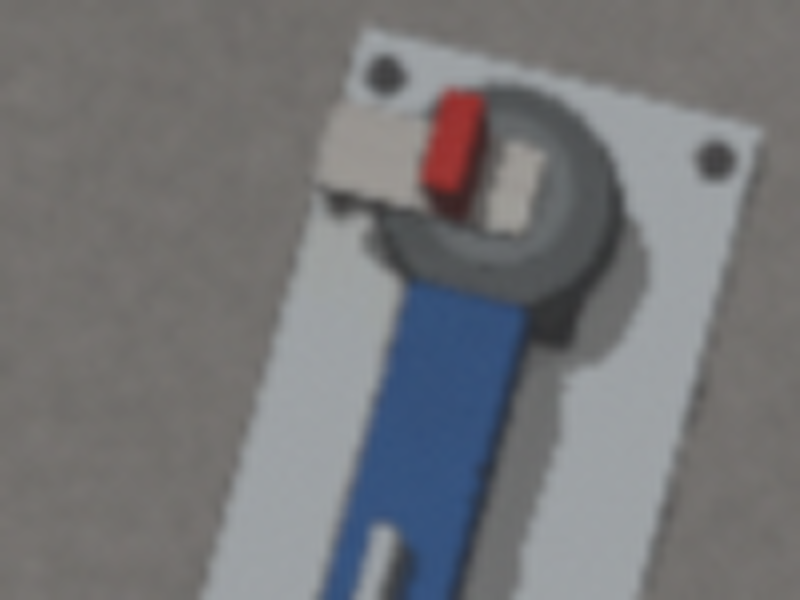

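View pics/t_rig2.png

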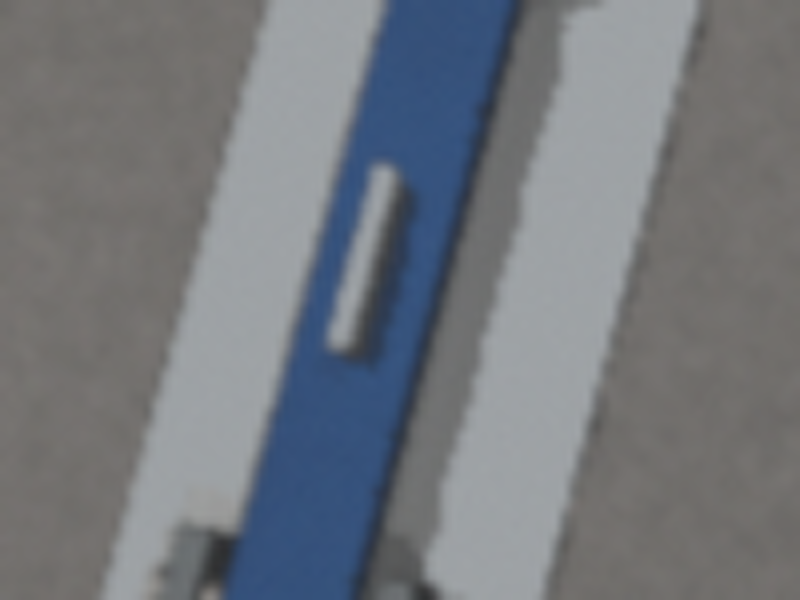

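```bash
cat >> h.py <<'E'
def cp(p,x0,y0): return ((p[0]+.5)/8-.5+x0,(p[1]+.5)/8-.5+y0)
E
python3 - <<'E'
from h import *
np.set_printoptions(precision=4,suppress=True)
sc=lambda p:cp(p,100,215); tc=lambda p:cp(p,390,190)
sr=lambda p:cp(p,250,160); t1=lambda p:cp(p,190,155); t2=lambda p:cp(p,190,200)
for n,a,b,z in [('h-y',sc((213,285)),tc((588,280)),.151),('h+y',sc((347,210)),tc((435,308)),.151),
  ('led',sc((328,330)),tc((470,238)),.11),
  ('fin far(+x)',sr((400,130)),t2((386,168)),.158),('fin near',sr((361,52)),t2((341,348)),.158),
  ('latchtop+x',sr((560,322)),t1((465,96)),.168),('latchtop-x',sr((532,278)),t1((440,188)),.168)]:
    print(n,tri(a,b),at_z('scene',a,z),at_z('top',b,z))
print('plate near end',at_z('top',tc((475,438)),.096))
print('block corners',[at_z('top',tc(p),.014)[:2] for p in [(180,250),(462,200),(522,480),(240,525)]])
print('baseplate corners',[at_z('top',t1(p),.012)[:2] for p in [(362,28),(764,130)]])
E
```

```text
h-y (array([ 0.5434, -0.3576,  0.1455]), np.float64(0.0005480863158360277)) [ 0.5489 -0.3575  0.151 ] [ 0.5427 -0.3558  0.151 ]
h+y (array([ 0.5359, -0.3154,  0.1454]), np.float64(0.001407044885874109)) [ 0.5419 -0.3153  0.151 ] [ 0.5351 -0.3142  0.151 ]
led (array([ 0.5576, -0.3338,  0.1237]), np.float64(0.0011882148060501866)) [ 0.5454 -0.3326  0.11  ] [ 0.5591 -0.3394  0.11  ]
fin far(+x) (array([0.5501, 0.1288, 0.1573]), np.float64(0.00012746098011116134)) [0.5508 0.1283 0.158 ] [0.5501 0.1288 0.158 ]
fin near (array([0.5031, 0.1421, 0.1544]), np.float64(0.003626105234593507)) [0.5076 0.1411 0.158 ] [0.5019 0.1402 0.158 ]
latchtop+x (array([0.6666, 0.1091, 0.1678]), np.float64(0.0019753004156255072)) [0.6671 0.1099 0.168 ] [0.666  0.1082 0.168 ]
latchtop-x (array([0.6421, 0.116 , 0.1646]), np.float64(0.002387874992578044)) [0.6454 0.1148 0.168 ] [0.6408 0.1147 0.168 ]
plate near end [ 0.504  -0.3429  0.096 ]
block corners [array([ 0.567 , -0.2852]), array([ 0.5825, -0.3721]), array([ 0.4971, -0.3859]), array([ 0.4834, -0.2999])]
baseplate corners [array([0.7243, 0.15  ]), array([0.692 , 0.0247])]
```

Run:
```python
from h import *
b=cv2.imread('pics/top0.png').astype(int)
B,G,Rr=b[...,0],b[...,1],b[...,2]
m=(B>Rr+35)
P=[];Q=[]
for r in range(198,275):
    c=np.where(m[r,200:270])[0]+200
    if len(c)>8:
        P.append(at_z('top',(c[0]-.5,r),.113)[:2]);Q.append(at_z('top',(c[-1]+.5,r),.113)[:2])
for S in(P,Q):
    S=np.array(S); k=np.polyfit(S[:,0],S[:,1],1); print(len(S),np.arctan(k[0]),'y@.526',np.polyval(k,.526))
w=(b.min(2)>130)
for side in(0,1):
    S=[]
    for r in range(178,285):
        c=np.where(w[r,190:290])[0]+190
        if len(c)>5:S.append(at_z('top',(c[0]-.5 if side==0 else c[-1]+.5,r),.012)[:2])
    S=np.array(S)
    for i in range(4):
        k=np.polyfit(S[:,0],S[:,1],1); e=abs(np.polyval(k,S[:,0])-S[:,1]); S=S[e<max(.002,np.median(e)*2)]
    print('base',len(S),np.arctan(k[0]),np.polyval(k,.526))
print(q2R(bot.read_ee_rot()))
from itertools import product
```

```text
77 -0.25399088442008716 y@.526 0.1524419134725296
77 -0.25540582107963533 y@.526 0.11687567955265266
base 103 -0.2549060369950616 0.2018668552805093
base 107 -0.25390465552973207 0.06942780426590686
[[ 9.38749532e-01  1.66493009e-05  3.44600226e-01]
 [-3.44600227e-01  6.75983703e-05  9.38749530e-01]
 [-7.66489035e-06 -9.99999998e-01  6.91952913e-05]]
```

```bash
cat >> h.py <<'E'
def Rt(yaw,tilt=0):
    y=np.array([-np.sin(yaw),np.cos(yaw),0]); d=np.array([0,0,-1.])
    m=np.stack([np.cross(d,y),d,y],1)
    if tilt: m=R.from_rotvec(-tilt*y).as_matrix()@m   # +x rises
    return m
RY=-.2545
FIN=np.array([.526,.1346,.158]); 
CLIP=np.array([.540,-.3355,.102]); CY=.168
E
python3 - <<'E'
from h import *
np.set_printoptions(precision=4,suppress=True)
up=lambda p,z:[p[0],p[1],z]
bot.command_gripper(.07,30)
bot.move_pose(up(CLIP,.25),R2q(Rt(CY)))
print(bot.read_joint_positions(),bot.read_time())
print(bot.ik(up(FIN,.25),R2q(Rt(RY))))
bot.servo_line(up(CLIP,.122),rate=.12)
print(bot.read_position(),bot.read_contact_force(),bot.read_time())
save('scene','s1.png');save('top','t1.png')
E
python3 - <<'E'
import cv2
a=cv2.imread('pics/s1.png')[195:295,90:210]; b=cv2.imread('pics/t1.png')[160:280,380:500]
cv2.imwrite('pics/s1c.png',cv2.resize(a,None,fx=6,fy=6,interpolation=2))
cv2.imwrite('pics/t1c.png',cv2.resize(b,None,fx=5,fy=5,interpolation=2))
E
```

```text
[-0.6233  0.3192  1.5969  0.0003  1.2255 -2.3632] 4.3167
[ 0.1703  0.1401  1.817  -0.      1.1845 -1.146 ]
[ 0.5408 -0.336   0.1231] [ 0.0853 -0.1905  0.5823] 5.5333
```

View pics/s1c.png

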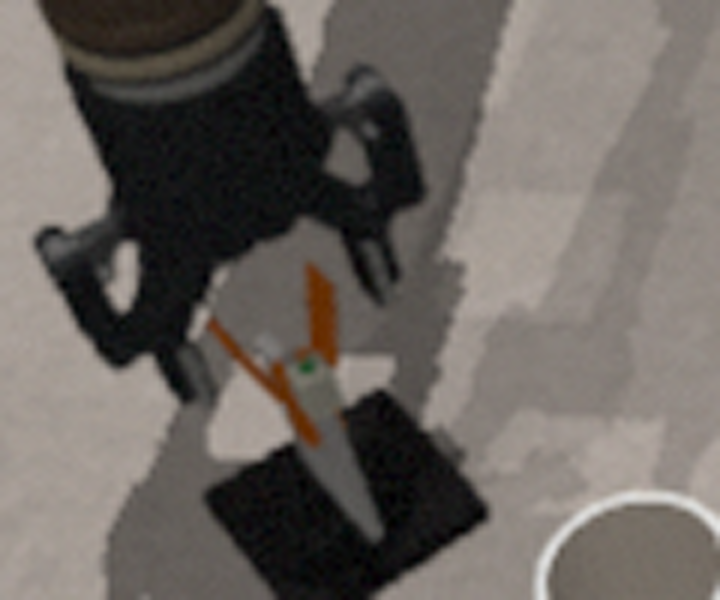

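View pics/t1c.png

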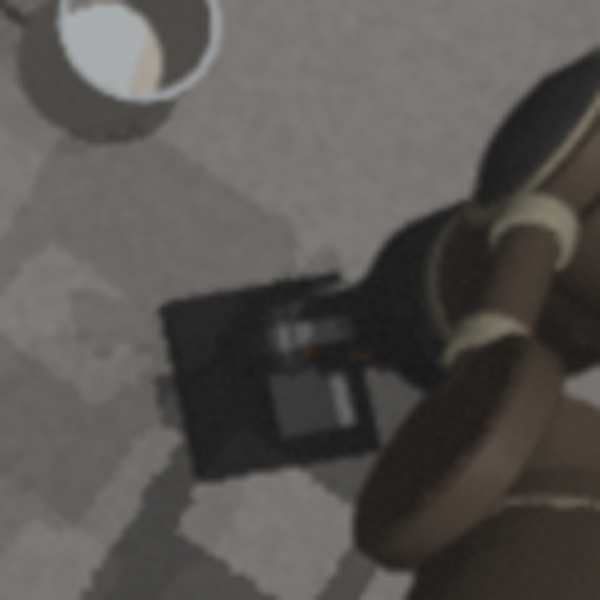

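The fingers straddle the handles: the tips are at (190,400) and (380,300) in the crop, with the clip midway between them. Next I squeeze.

Run:
```python
from h import *
np.set_printoptions(precision=4,suppress=True)
for g in(.046,.035,.022):
    bot.command_gripper(g,25); print(bot.read_finger_gap(),bot.read_contact_force(),bot.read_wrist_torque(),bot.read_time())
save('scene','s2.png')
p=bot.read_position()
bot.servo_line([p[0],p[1],p[2]+.05],rate=.08,)
print(bot.read_finger_gap(),bot.read_contact_force(),bot.read_wrist_torque(),bot.read_time())
save('scene','s3.png')
a=[cv2.resize(cv2.imread(f'pics/{n}.png')[195:295,90:190],None,fx=4,fy=4,interpolation=2) for n in('s2',)]+[cv2.resize(cv2.imread(f'pics/s3.png')[170:270,90:190],None,fx=4,fy=4,interpolation=2)]
cv2.imwrite('pics/s23.png',np.hstack(a))
```

```text
0.04585119315749625 [-0.0923 -3.588   2.6501] [-0.4633 -0.003  -0.0001] 5.9917
0.03505763633949774 [-0.1531 -0.0321  8.1248] [-0.0549  0.0844 -0.0273] 6.2583
0.02523776011051958 [-0.1296  0.3611  9.5154] [-0.0653  0.0572  0.0193] 6.4917
0.025114140497118475 [-0.5956  0.7146 -0.7865] [ 0.025   0.0201 -0.0376] 7.3583
```

View pics/s23.png

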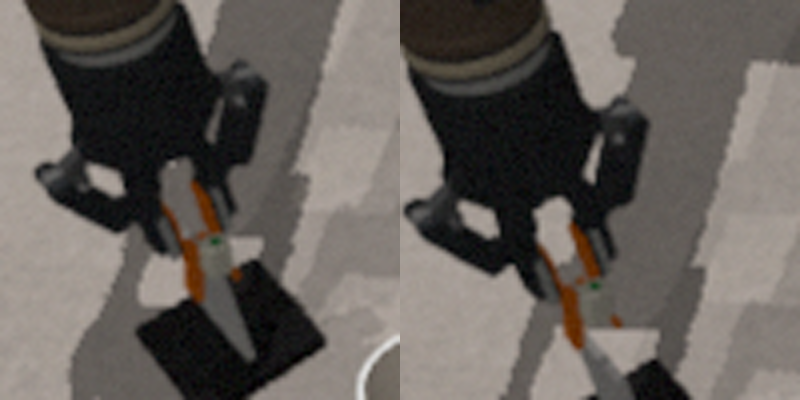

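Run:
```python
from h import *
np.set_printoptions(precision=4,suppress=True)
bot.command_gripper(.02,40)
p=bot.read_position()
bot.servo_line([p[0],p[1],.29],rate=.15)
bot.move_pose([FIN[0],FIN[1],.27],R2q(Rt(RY)))
bot.servo_line([FIN[0],FIN[1],.225],rate=.1)
bot.pause(.3)
print(bot.read_finger_gap(),bot.read_position(),bot.read_contact_force(),bot.read_wrist_torque(),bot.read_time())
print(bot.read_joint_positions())
save('scene','s4.png');save('top','t4.png')
a=cv2.imread('pics/s4.png')[110:235,230:350]; b=cv2.imread('pics/t4.png')[150:270,170:290]
cv2.imwrite('pics/s4c.png',cv2.resize(a,None,fx=4.8,fy=4.8,interpolation=2))
cv2.imwrite('pics/t4c.png',cv2.resize(b,None,fx=4,fy=4,interpolation=2))
```

```text
0.024724911628115943 [0.5265 0.1347 0.2257] [ 0.2852  0.1409 -0.5328] [0.0243 0.0689 0.0351] 11.1667
[ 0.1703  0.1648  1.8403 -0.      1.1352 -1.1459]
```

View pics/s4c.png

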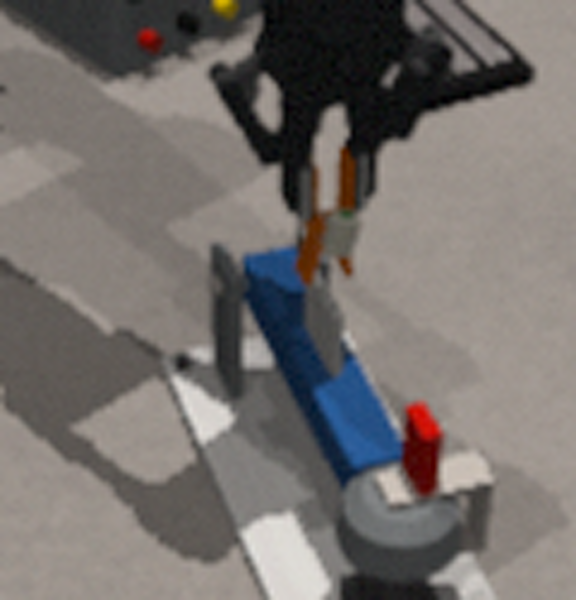

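View pics/t4c.png

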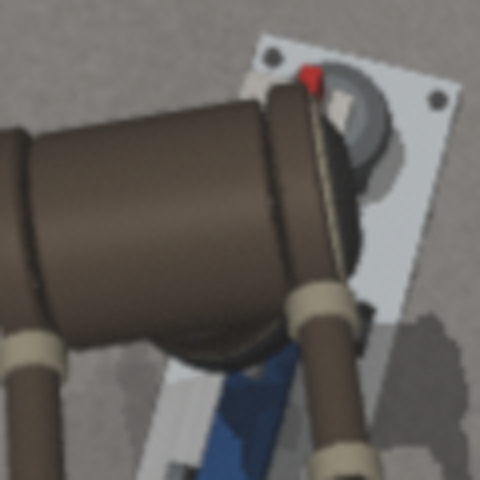

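```bash
python3 - <<'E'
from h import *
np.set_printoptions(precision=1,suppress=True)
c=lambda p:(proj('scene',p)-[230,110])*4.8
M=np.array([[np.cos(RY),-np.sin(RY),0],[np.sin(RY),np.cos(RY),0],[0,0,1]])
T=np.array([.5265,.1347,.2257])
for n,l in [('jaw+y',(8,10,-55)),('jaw-y',(8,-10,-55)),('top+y outer +x',(9,13,28)),('top-y',(9,-13,28)),('pad tip +y +x',(11,13,-8)),('LED top',(17,0,-1))]:
    print(n,c(T+M@np.array(l)/1000))
for l in [(25,3,0),(25,-3,0),(-25,-3,0),(25,0,-45)]: print('fin',l,c(FIN+M@np.array(l)/1000))
E
python3 - <<'E'
import cv2
a=cv2.imread('pics/s4.png')[135:195,270:330]
cv2.imwrite('pics/s4d.png',cv2.resize(a,None,fx=9.6,fy=9.6,interpolation=2))
E
```

```text
jaw+y [340.9 277.5]
jaw-y [308.3 284.3]
top+y outer +x [351.8 158.6]
top-y [307.1 167.3]
pad tip +y +x [350.6 213.8]
LED top [332.9 214.2]
fin (25, 3, 0) [338.3 314.3]
fin (25, -3, 0) [328.5 316.4]
fin (-25, -3, 0) [300.  265.1]
fin (25, 0, -45) [331.  373.9]
```

View pics/s4d.png

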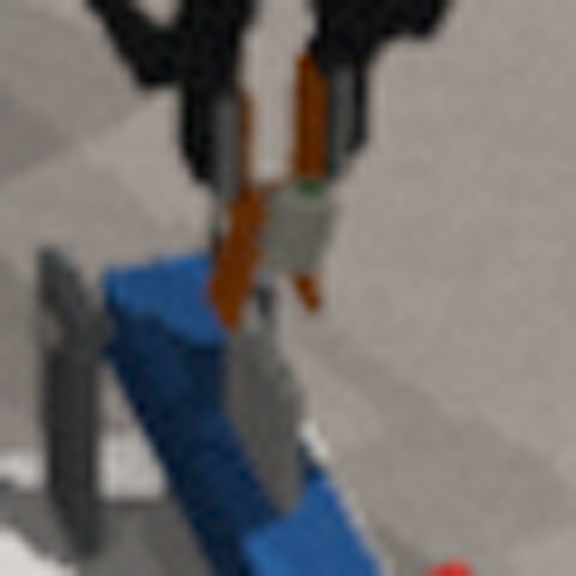

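Jaw tips straddle the fin line as predicted (midpoint 326,278 seen, 325,281 predicted), so I lower the clip.

Run:
```python
from h import *
np.set_printoptions(precision=4,suppress=True)
s=bot.servo_line([FIN[0],FIN[1],.192],rate=.06,stop_force=6)
print(s,bot.read_position(),bot.read_contact_force(),bot.read_wrist_torque(),bot.read_time())
save('scene','s5.png')
if not s:
    s=bot.servo_line([FIN[0],FIN[1],.179],rate=.03,stop_force=6)
    print(s,bot.read_position(),bot.read_contact_force(),bot.read_wrist_torque(),bot.read_time())
save('scene','s6.png')
a=[cv2.resize(cv2.imread(f'pics/{n}.png')[135:195,270:330],None,fx=6.6,fy=6.6,interpolation=2) for n in('s5','s6')]
cv2.imwrite('pics/s56.png',np.hstack(a))
```

```text
False [0.526  0.1346 0.1918] [-0.4599 -0.076   0.2764] [ 0.0069 -0.0058 -0.0114] 11.9667
True [0.527  0.1347 0.1872] [0.0711 0.0707 5.5904] [-0.0057  0.1658 -0.0028] 12.3333
```

View pics/s56.png

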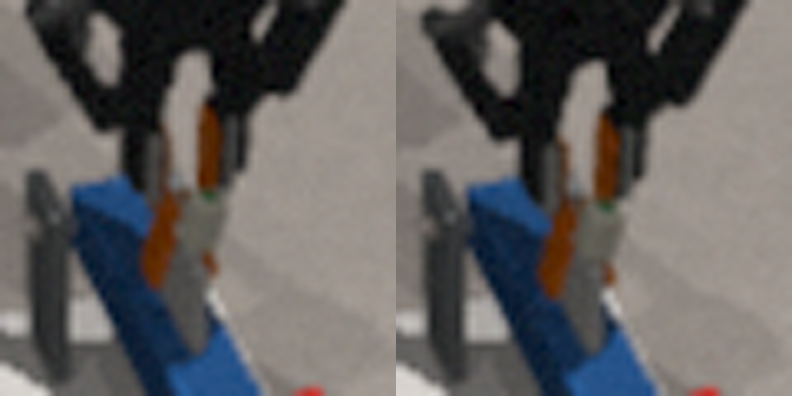

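Run:
```python
from h import *
np.set_printoptions(precision=4,suppress=True)
for g in(.033,.042,.055,.075):
    bot.command_gripper(g,25); print(bot.read_finger_gap(),bot.read_contact_force(),bot.read_time())
p=bot.read_position()
bot.servo_line([p[0],p[1],.29],rate=.15)
# move towards latch approach, clear of view
M=np.array([[np.cos(RY),-np.sin(RY),0],[np.sin(RY),np.cos(RY),0],[0,0,1]])
L=FIN+M@np.array([.130,.010,0]); print(L)
bot.move_pose([L[0],L[1],.27],R2q(Rt(RY)))
print(bot.read_contact_force(),bot.read_time())
save('scene','s7.png');save('top','t7.png')
a=cv2.imread('pics/s7.png')[110:235,230:350]; b=cv2.imread('pics/t7.png')[150:270,170:290]
cv2.imwrite('pics/s7c.png',cv2.resize(a,None,fx=4.8,fy=4.8,interpolation=2))
cv2.imwrite('pics/t7c.png',cv2.resize(b,None,fx=5,fy=5,interpolation=2))
```

```text
0.032837113796178305 [-0.3035 -0.2054 -1.4307] 12.6333
0.04211009644826433 [ 0.4515  0.0484 -0.5146] 12.8917
0.055171726841854195 [0.0464 0.1372 0.0966] 13.175
0.07532236141794632 [ 0.6708  0.1952 -0.1583] 13.5083
[0.6543 0.1115 0.158 ]
[-0.6064  0.1135  0.1659] 14.9417
```

View pics/s7c.png

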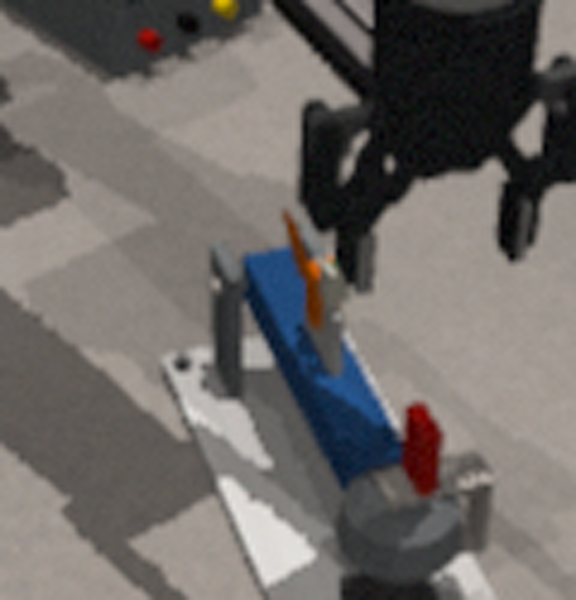

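View pics/t7c.png

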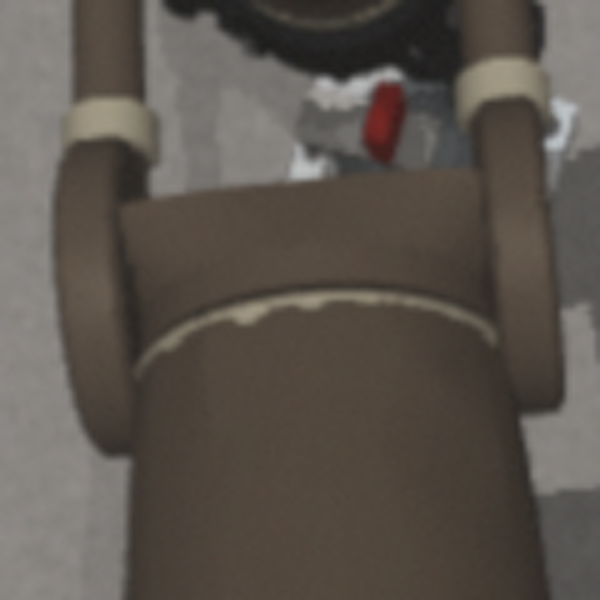

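Run:
```python
from h import *
np.set_printoptions(precision=1,suppress=True)
M=lambda a:np.array([[np.cos(a),-np.sin(a),0],[np.sin(a),np.cos(a),0],[0,0,1]])
C=CLIP;F=FIN+[0,0,.006]
def show(base,a,l): return proj('scene',base+M(a)@np.array(l)/1000)
for n,l in [('-ytop',(0,-22,49)),('-ytop+x',(9,-22,49)),('-ytop-x',(-9,-22,49)),('LED',(18,0,22)),('jaw-y tip +x',(8,-5,-34))]:
    print(n,(show(C,CY,l)-[100,215])*8,(show(F,RY,l)-[270,135])*9.6)
cv2.imwrite('pics/s7d.png',cv2.resize(cv2.imread('pics/s7.png')[135:195,270:330],None,fx=9.6,fy=9.6,interpolation=2))
```

```text
-ytop [205.2 269.3] [185.1 201.3]
-ytop+x [219.6 287. ] [195.5 219.8]
-ytop-x [190.9 251.7] [174.8 183. ]
LED [326.7 324.1] [277.4 299.7]
jaw-y tip +x [341. 428.] [244.4 432.1]
```

View pics/s7d.png

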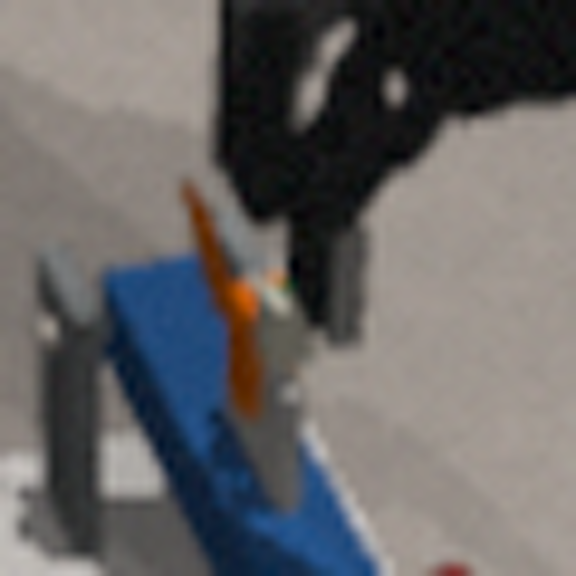

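Run:
```python
from h import *
np.set_printoptions(precision=4,suppress=True)
M=lambda a:np.array([[np.cos(a),-np.sin(a),0],[np.sin(a),np.cos(a),0],[0,0,1]])
def pl(px,base,a,yl):
    o,d=ray('scene',px); o=M(a).T@(o-base); d=M(a).T@d; return o+d*(yl-o[1])/d[1]
st=lambda p:cp(p,100,215); fn=lambda p:((p[0]+.5)/9.6-.5+270,(p[1]+.5)/9.6-.5+135)
r0=np.array([.5325,-.3350,.096])
print('LED stand',pl(st((328,330)),r0,CY,0),'fin',pl(fn((285,285)),FIN,RY,0))
print('top-x',pl(st((203,264)),r0,CY,-22e-3),pl(fn((186,180)),FIN,RY,-22e-3))
print('jawtip',pl(st((340,432)),r0,CY,-6e-3),pl(fn((256,415)),FIN,RY,-6e-3))
print('jawtip-x',pl(st((320,410)),r0,CY,-6e-3),pl(fn((232,400)),FIN,RY,-6e-3))
print('plate/fin lower +x corner',pl(st((418,555)),r0,CY,0),pl(fn((288,510)),FIN,RY,0))
```

```text
LED stand [0.0141 0.     0.0151] fin [0.02   0.     0.0363]
top-x [-0.0043 -0.022   0.0473] [-0.0032 -0.022   0.0616]
jawtip [ 0.006 -0.006 -0.038] [ 0.0162 -0.006  -0.013 ]
jawtip-x [-0.0084 -0.006  -0.0407] [-0.0044 -0.006  -0.0235]
plate/fin lower +x corner [ 0.0166  0.     -0.0988] [ 0.0295  0.     -0.0404]
```

The single-view estimate is too coarse to tell how well it is seated. I swing the arm aside for a two-camera check.

Run:
```python
from h import *
j=list(bot.read_joint_positions()); j[0]-=.75
bot.move_joints(j); print(bot.read_time())
save('scene','s8.png');save('top','t8.png')
cv2.imwrite('pics/s8c.png',cv2.resize(cv2.imread('pics/s8.png')[135:195,260:320],None,fx=10,fy=10,interpolation=2))
cv2.imwrite('pics/t8c.png',cv2.resize(cv2.imread('pics/t8.png')[200:260,200:260],None,fx=10,fy=10,interpolation=2))
```

```text
16.8083
```

View pics/s8c.png

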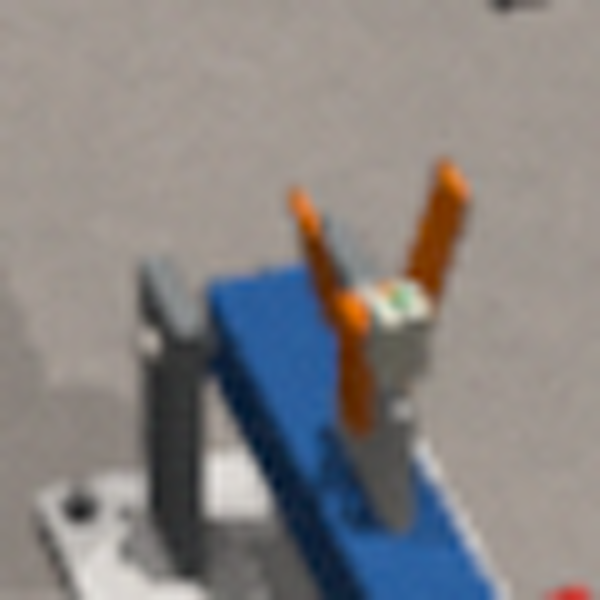

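View pics/t8c.png

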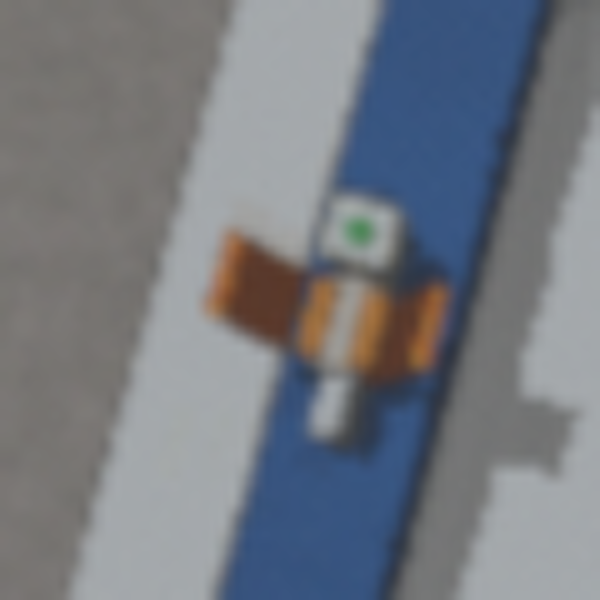

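Run:
```python
from h import *
np.set_printoptions(precision=4,suppress=True)
M=np.array([[np.cos(RY),-np.sin(RY),0],[np.sin(RY),np.cos(RY),0],[0,0,1]])
c=lambda p,x,y:((p[0]+.5)/10-.5+x,(p[1]+.5)/10-.5+y)
for n,a,b in [('-y top',(306,210),(431,325)),('+y top',(452,180),(225,275)),('LED',(400,299),(359,231))]:
    p,e=tri(c(a,260,135),c(b,200,200)); print(n,p,M.T@(p-FIN),e)
print(M.T@(at_z('top',c((325,432),200,200),.158)-FIN))
```

```text
-y top [0.5206 0.1151 0.2136] [-0.0003 -0.0203  0.0556] 0.0016673200452726295
+y top [0.5305 0.1566 0.2133] [-0.0011  0.0224  0.0553] 0.0011011617788675664
LED [0.5423 0.1318 0.1905] [0.0165 0.0014 0.0325] 0.0016974394058112063
[-0.0241 -0.0002 -0.    ]
```

The clip is square and centred on the fin: both handle tops are 55.5 mm above the edge (55 nominal), and the x offset is about -1 mm. Now the latch.

```bash
cat >> h.py <<'E'
MR=np.array([[np.cos(RY),-np.sin(RY),0],[np.sin(RY),np.cos(RY),0],[0,0,1]])
H=FIN+MR@np.array([-.1,0,0]); H[2]=.095
def lp(tilt,ytr,z0=.141):
    v=np.array([.230,0,z0-.095]); c,s=np.cos(tilt),np.sin(tilt)
    return H+MR@np.array([c*v[0]-s*v[2],.010+ytr,s*v[0]+c*v[2]])
E
python3 - <<'E'
from h import *
np.set_printoptions(precision=4,suppress=True)
L=lp(0,0)
bot.command_gripper(.05,25)
bot.move_pose([L[0],L[1],.25],R2q(Rt(RY)))
print(bot.ik(lp(.352,.0155),R2q(Rt(RY,.352))))
s=bot.servo_line(L,rate=.1,stop_force=8)
print(s,bot.read_position(),bot.read_contact_force(),bot.read_time())
bot.command_gripper(.025); print(bot.read_finger_gap(),bot.read_contact_force())
bot.command_gripper(.005,60); bot.pause(.1)
print(bot.read_finger_gap(),MR.T@bot.read_contact_force(),bot.read_wrist_torque(),bot.read_time())
save('scene','s9.png');save('top','t9.png')
cv2.imwrite('pics/s9c.png',cv2.resize(cv2.imread('pics/s9.png')[130:235,260:365],None,fx=5.5,fy=5.5,interpolation=2))
E
```

```text
[ 0.2177  0.2086  1.8476 -0.2245  0.7819 -0.9631]
False [0.6552 0.1117 0.1421] [0.7334 1.2505 1.0284] 20.2833
0.024904679691705744 [ 0.9092 -0.8332  0.1824]
0.01128677166066742 [-0.63    0.4835  1.6544] [0.0822 0.1064 0.0468] 21.0083
```

View pics/s9c.png

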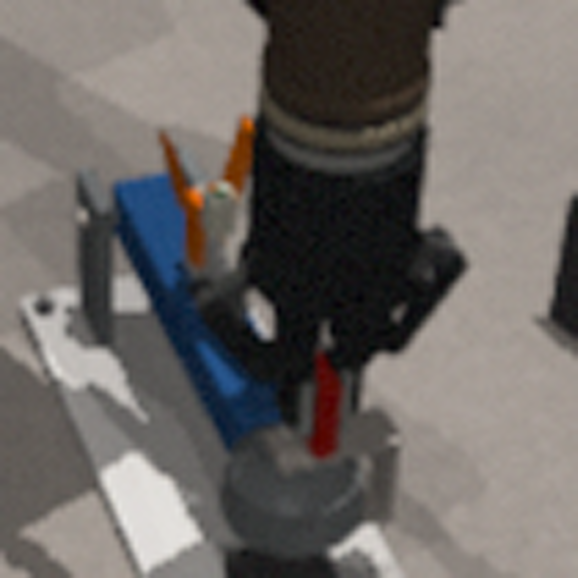

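The red handle is gripped (gap 11.3 mm), with the clip intact. Pull sideways.

Run:
```python
from h import *
np.set_printoptions(precision=4,suppress=True)
for t in(.008,.0155):
    s=bot.servo_line(lp(0,t),rate=.04,stop_force=25); bot.pause(.1)
    print(t,s,MR.T@(bot.read_position()-FIN),MR.T@bot.read_contact_force(),bot.read_finger_gap(),bot.read_time())
save('scene','s10.png')
cv2.imwrite('pics/s10c.png',cv2.resize(cv2.imread('pics/s10.png')[130:235,260:365],None,fx=5.5,fy=5.5,interpolation=2))
```

```text
0.008 False [ 0.13    0.0157 -0.0168] [-0.4545 -6.4743  4.2738] 0.011469015015311702 21.5583
0.0155 False [ 0.13    0.0224 -0.0168] [-0.0103 -8.4626  4.681 ] 0.011143330107971805 22.0
```

View pics/s10c.png

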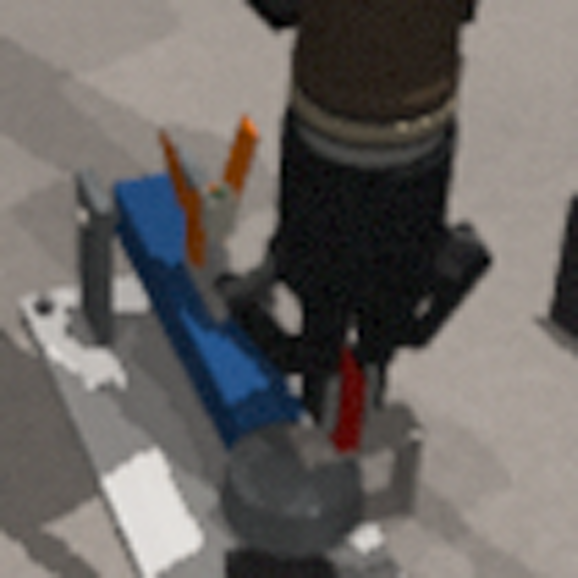

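Force implies about 13.8 mm of travel, because the arm yields a little. I add 2.5 mm and then lift along the arc, checking on the way.

Run:
```python
from h import *
np.set_printoptions(precision=4,suppress=True)
Y=.018
s=bot.servo_line(lp(0,Y),rate=.04,stop_force=25); bot.pause(.1)
print(s,MR.T@(bot.read_position()-FIN),MR.T@bot.read_contact_force(),bot.read_time())
for t in(.03,.06,.09,.12):
    s=bot.servo_line(lp(t,Y),rot=R2q(Rt(RY,t)),rate=.05,stop_force=30)
    print(t,s,MR.T@(bot.read_position()-FIN),MR.T@bot.read_contact_force(),bot.read_finger_gap(),bot.read_time())
    if s: break
save('scene','s11.png')
cv2.imwrite('pics/s11c.png',cv2.resize(cv2.imread('pics/s11.png')[130:235,260:365],None,fx=5.5,fy=5.5,interpolation=2))
```

```text
False [ 0.13    0.0247 -0.0168] [-1.0286 -7.5819  5.7361] 22.4
0.03 False [ 0.1288  0.0243 -0.0113] [ 2.8507 -8.2962 -1.396 ] 0.01119566223190511 22.6917
0.06 False [ 0.1271  0.0243 -0.0045] [ 3.4964 -8.5948 -2.012 ] 0.011463535902063556 22.9833
0.09 False [0.1252 0.0243 0.0024] [ 3.7685 -7.5657 -1.8663] 0.011490880524782466 23.275
0.12 False [0.1232 0.0243 0.0091] [ 3.2988 -8.6169 -2.141 ] 0.010990840846039188 23.5667
```

View pics/s11c.png

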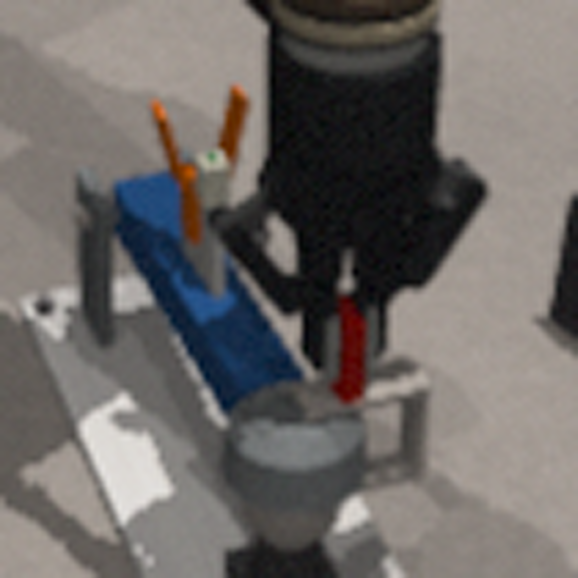

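The coupler has cleared the ball, so I continue lifting.

Run:
```python
from h import *
np.set_printoptions(precision=4,suppress=True)
Y=.018
for t in(.18,.24,.30,.355):
    s=bot.servo_line(lp(t,Y),rot=R2q(Rt(RY,t)),rate=.05,stop_force=30)
    p=MR.T@(bot.read_position()-H)
    print(t,s,p,'tilt',np.arctan2(p[2],p[0])-np.arctan2(.0472,.230),MR.T@bot.read_contact_force(),bot.read_finger_gap(),bot.read_time())
    if s: break
bot.pause(.4)
p=MR.T@(bot.read_position()-H); print('tilt',np.arctan2(p[2],p[0])-np.arctan2(.0472,.230),bot.read_dq())
save('scene','s12.png');save('top','t12.png')
cv2.imwrite('pics/s12c.png',cv2.resize(cv2.imread('pics/s12.png')[100:235,250:385],None,fx=4.4,fy=4.4,interpolation=2))
for n in('fin','clip','tongue'):
    for k in bot.cut_out(n,'scene')[:1]: print(n,k['conf'],k['pixel'])
```

```text
0.18 False [0.2184 0.0245 0.0855] tilt 0.17074558025686176 [ 3.2909 -7.5491 -2.1005] 0.011469822242065126 24.05
0.24 False [0.2128 0.0246 0.0985] tilt 0.23115655734564272 [ 3.5167 -7.8147 -2.1913] 0.011650384406738419 24.4833
0.3 False [0.2064 0.0247 0.1112] tilt 0.2915639990022048 [  3.3901 -10.0631  -1.3451] 0.011393126155763354 24.9167
0.355 False [0.1999 0.0248 0.1224] tilt 0.34697713249242723 [ 2.725  -8.2573 -1.0488] 0.011145138727619432 25.325
tilt 0.34539055529785223 [ 0.0005 -0.0001 -0.0013  0.0013  0.0002 -0.0008]
fin 0.78 [307.4, 183.6]
clip 0.52 [290.8, 154.9]
tongue 0.76 [307.0, 183.4]
```

View pics/s12c.png

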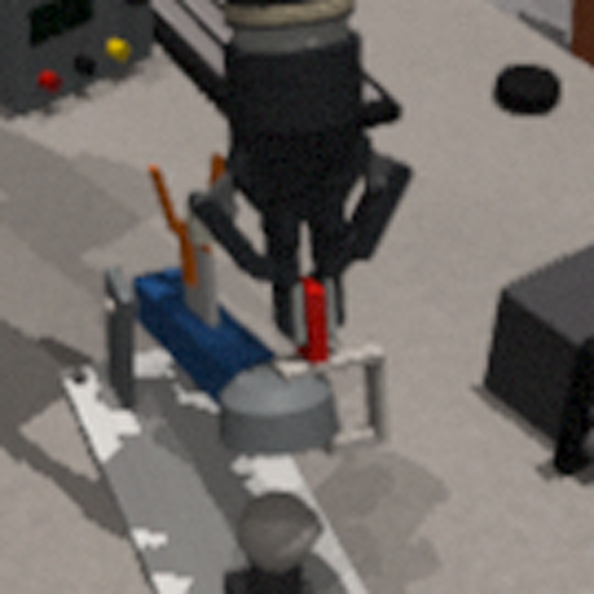

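View pics/s12.png

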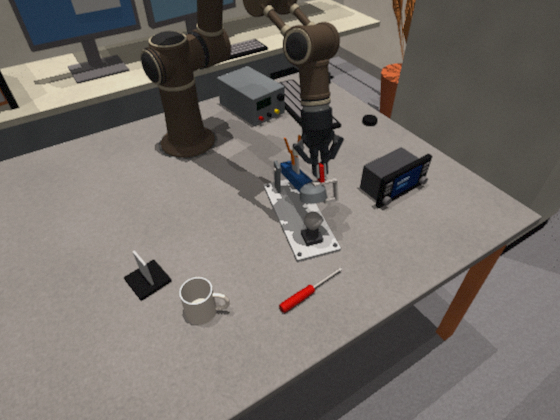

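Run:
```python
from h import *
print(bot.read_finger_gap(),bot.read_contact_force(),bot.read_time())
bot.hand_in()
```

```text
0.010916851602539844 [  2.85909887 -10.21868916  -0.45956446] 25.975
the job is handed in; nothing more can be done
```

I took the clip off its stand and released it on the fin. I then pulled the red latch handle about 14–16 mm sideways, lifted the coupler off the ball, and handed in at about 26 s while still holding it by the handle.

**Tilt and grip:** the tongue reads about 0.345 rad (19.8°), worked out from the tool position. The arm was still, and the finger gap stayed at about 11 mm on the 12 mm handle.

**Clip:** before the lift, the two cameras put the clip square on the fin. Its handle tops were 55.5 mm above the fin edge against a nominal 55, and it sat within about 1 mm of centre. In the last scene picture it is still on the fin, though the gripper partly hides it.

**Bystanders:** the mug, screwdriver and head unit look untouched in the last picture.

**Disagreements:**
- The contact height when seating the clip was about 2 mm above what I calculated.
- A first single-camera check of the seating was too noisy to use.
- Before the pull was topped up, the latch travel read 12.4 mm by tool position and 13.8 mm by spring force. After the top-up it read 14.7 mm by position, but the noisy force readings implied only about 10–14 mm.

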